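# Probe pivot bushes and draw the blind ones into the tray

## Task

Some of the four freshly primed crate-door pivot bushes are blind, with a blanking plug low in the bore, and the others are bored right through: take the probe out of the tool block and try the bores with it - it reaches the bench in a through one and stops about 10 mm short of it in a blind one. Leave the through bushes standing where they are, and with the probe in the bore draw each blind one, upright, through the open front of the sheet-metal tray until its whole flange is inside. Keep the gripper itself off the wet paint, tip no bush over, do not disturb the tin, the tape or the brush, and finish with the probe standing back down in its hole in the tool block.

Things in the scene. Friction and masses are not known exactly. Their poses are not given: they have to be found in the camera images.
- bush_a: Pivot bush in red-brown primer, upright on the bench: square flange 46 x 46 x 8 mm below, round barrel 34 mm across, 44 mm high, 14 mm bore. Through (bore open to the bench) or blind (a steel plug, 13 mm across, 10 mm high, lies in the bore on the bench and slides along with the bush); alike outside. 0.16 kg. The four stand in a rough row along y, any of them blind. Origin: centre of the underside, z up the bore.
- bush_b: Pivot bush in red-brown primer, upright on the bench: square flange 46 x 46 x 8 mm below, round barrel 34 mm across, 44 mm high, 14 mm bore. Through (bore open to the bench) or blind (a steel plug, 13 mm across, 10 mm high, lies in the bore on the bench and slides along with the bush); alike outside. 0.16 kg. The four stand in a rough row along y, any of them blind. Origin: centre of the underside, z up the bore.
- bush_c: Pivot bush in red-brown primer, upright on the bench: square flange 46 x 46 x 8 mm below, round barrel 34 mm across, 44 mm high, 14 mm bore. Through (bore open to the bench) or blind (a steel plug, 13 mm across, 10 mm high, lies in the bore on the bench and slides along with the bush); alike outside. 0.16 kg. The four stand in a rough row along y, any of them blind. Origin: centre of the underside, z up the bore.
- bush_d: Pivot bush in red-brown primer, upright on the bench: square flange 46 x 46 x 8 mm below, round barrel 34 mm across, 44 mm high, 14 mm bore. Through (bore open to the bench) or blind (a steel plug, 13 mm across, 10 mm high, lies in the bore on the bench and slides along with the bush); alike outside. 0.16 kg. The four stand in a rough row along y, any of them blind. Origin: centre of the underside, z up the bore.
- probe: Hand probe, 125 mm, about 0.11 kg: steel pin 10 mm thick with a hemispherical nose, 60 mm from nose to collar; collar 26 mm across, 5 mm thick; round wooden handle 22 mm across, 60 mm long. Origin: tip of the nose, z up along the pin to the handle. It starts upright in its hole in the tool block, collar on the block's top, nose 6 mm and handle 71 to 131 mm above the bench.
- block_hole (a point): Centre of the mouth of the probe's hole, on top of the fixed wooden tool block, 66 mm above the bench. The hole is 15 mm wide, vertical, right through. Block 70 (x) x 170 (y) x 66 mm; the hole is on its middle line, 35 mm from its -y end. Two short drivers stand fixed in it 74 and 110 mm from the hole towards +y, tops 125 mm above the bench. z up, x and y the block's own.
- tray: Open-fronted sheet-metal tray screwed to the bench beyond the bushes. Inside 120 mm deep (its x), 240 mm wide (its y). Upstands 22 mm high, 3 mm thick at the back (+x) and both sides; none at the front (-x, towards the robot), where the floor is level with the bench. Origin: centre of the inner floor; front edge at x = -60 mm, back wall +60, side walls at y = +-120.
- tin: Bystander: closed primer tin, 84 mm across, 105 mm high, standing; origin under its centre.
- tape: Bystander: roll of masking tape lying flat, 96 mm across, 24 mm high; origin under its centre.
- brush: Bystander: paint brush lying on the bench, 190 mm long; origin under it.
Not all that is in view belongs to the job. What is shaped like the bush_b but yellow is not meant.

How it is judged:
On the way, in this order (a step that is already met when the one before it is completed fails the run):
1. the probe has been put down a blind bore to its plug (((horizontal distance between probe and plug_0_c0 below 0.008 m and height (world z) of probe below 0.016 m) or (horizontal distance between probe and plug_1_c0 below 0.008 m and height (world z) of probe below 0.016 m))), for 0.05 s.
2. both blind bushes stand inside the tray (((horizontal distance between plug_0_c0 and bush_a below 0.006 m and x of bush_a in the frame of tray between -0.037 and 0.045 m and y of bush_a in the frame of tray between -0.105 and 0.105 m and height (world z) of bush_a below 0.006 m) or (horizontal distance between plug_0_c0 and bush_b below 0.006 m and x of bush_b in the frame of tray between -0.037 and 0.045 m and y of bush_b in the frame of tray between -0.105 and 0.105 m and height (world z) of bush_b below 0.006 m) or (horizontal distance between plug_0_c0 and bush_c below 0.006 m and x of bush_c in the frame of tray between -0.037 and 0.045 m and y of bush_c in the frame of tray between -0.105 and 0.105 m and height (world z) of bush_c below 0.006 m) or (horizontal distance between plug_0_c0 and bush_d below 0.006 m and x of bush_d in the frame of tray between -0.037 and 0.045 m and y of bush_d in the frame of tray between -0.105 and 0.105 m and height (world z) of bush_d below 0.006 m)) and ((horizontal distance between plug_1_c0 and bush_a below 0.006 m and x of bush_a in the frame of tray between -0.037 and 0.045 m and y of bush_a in the frame of tray between -0.105 and 0.105 m and height (world z) of bush_a below 0.006 m) or (horizontal distance between plug_1_c0 and bush_b below 0.006 m and x of bush_b in the frame of tray between -0.037 and 0.045 m and y of bush_b in the frame of tray between -0.105 and 0.105 m and height (world z) of bush_b below 0.006 m) or (horizontal distance between plug_1_c0 and bush_c below 0.006 m and x of bush_c in the frame of tray between -0.037 and 0.045 m and y of bush_c in the frame of tray between -0.105 and 0.105 m and height (world z) of bush_c below 0.006 m) or (horizontal distance between plug_1_c0 and bush_d below 0.006 m and x of bush_d in the frame of tray between -0.037 and 0.045 m and y of bush_d in the frame of tray between -0.105 and 0.105 m and height (world z) of bush_d below 0.006 m)) and angle between each of bush_a, bush_b, bush_c, bush_d's own z axis and vertical below 0.1 rad), for 0.2 s.
At the end, for the whole second after the job is handed in: Both blind bushes upright and flat in the tray, axis at least 23 mm behind its front edge; both through bushes upright within 30 mm of their start; the probe upright in its hole (within 6 mm of centre, nose 55 mm or more below the block's top); all at rest (all of step 2 and (horizontal distance between any of plug_0_c0, plug_1_c0 and bush_a below 0.006 m or distance of bush_a from where it was at the start of the episode below 0.03 m) and (horizontal distance between any of plug_0_c0, plug_1_c0 and bush_b below 0.006 m or distance of bush_b from where it was at the start of the episode below 0.03 m) and (horizontal distance between any of plug_0_c0, plug_1_c0 and bush_c below 0.006 m or distance of bush_c from where it was at the start of the episode below 0.03 m) and (horizontal distance between any of plug_0_c0, plug_1_c0 and bush_d below 0.006 m or distance of bush_d from where it was at the start of the episode below 0.03 m) and horizontal distance between probe and block_hole below 0.006 m and z of probe in the frame of block_hole below -0.055 m and angle between probe's own z axis and vertical below 0.12 rad and linear speed of each of bush_a, bush_b, bush_c, bush_d, probe below 0.02 m/s); the robot touches nothing.
It fails at once if the gripper or arm touches a bush (contact force between any of the fingers, the arm and bush_a above 1.5 N or contact force between any of the fingers, the arm and bush_b above 1.5 N or contact force between any of the fingers, the arm and bush_c above 1.5 N or contact force between any of the fingers, the arm and bush_d above 1.5 N).
It fails at once if a bush is tipped over (angle between any of bush_a, bush_b, bush_c, bush_d's own z axis and vertical above 0.5 rad).
It fails at once if the tin, the tape or the brush is disturbed (moved more than 30 mm) (distance of any of tin, tape, brush from where it was at the start of the episode above 0.03 m).
It also fails if it takes over 72 s, if anything falls off the work surface, if the arm or the gripper's body presses on something with over 40 N, if the wrist force passes 120 N, or if a joint passes its speed limit or range.

## Robot

A 7-joint arm with a two-finger parallel gripper is mounted at the origin on the work surface. World frame = base frame: x ahead of the robot, y to its left, z up, the work surface at z = 0. Lengths are in m, angles in rad, forces in N, time in s.
With the tool pointing down it reaches from about 0.425 to 0.925 m from the base axis. Payload 6.8 kg.
Tool frame: the origin (TCP) lies midway between the tips of the shut fingers; the grasp point (between the pads) lies 19 mm behind it; z points along the fingers, y is the line along which they close (so a half turn about z gives the same grasp; the last joint's range is limited). The gripper opens to 85 mm and grips with 20 to 120 N. Pads are 22 mm wide; open, the fingers measure 114 mm over their backs; the gripper's body (76 mm by 85 mm) begins 54 mm behind the grasp point. The pads swing forward as they close: fully open they stand 13 mm farther back than shut.
Start: joints at [1.009, 0.477, 0.022, 1.555, -0.011, 1.109, -0.083], TCP at [0.296, -0.607, 0.192] pointing down, gripper open.
Joint ranges: [-2.96, 2.96], [-0.34, 2.1], [-1.41, 1.46], [0.24, 2.44], [-1.37, 4.51], [0.17, 1.92], [-2.96, 2.96]. Speed limits (rad/s): [2.39, 2.39, 3.14, 3.14, 3.14, 3.14, 3.14].

## Interface

Orientations are given as a unit quaternion [w, x, y, z].
In Python, from station import bot, imaging gives the robot as it stands.
- The arm moves only by the tool move_arm, never from a script. Its argument "commands" is a list that holds one entry, the list of rows, each a list of 7 numbers: the shift along the tool's x, y, z in m, then the turn, a rotation vector about the tool's x, y, z in degrees, then the finger opening in m, from 0 to 0.0854. In form: [[[x, y, z, rx, ry, rz, grip], ...]]. A call has 1 to 20 rows; each row shifts and turns the commanded pose from where the row before left it, along the tool's axes as they then stand; what a row does not reach is not made up. A row lasts 1/8 s, in which the tool goes at most 62.5 mm and 10.7 degrees, less where a joint would pass 70% of its speed; a pose out of reach is approached as far as the arm can. A call is refused whole if a number of a shift passes 0.0625 or a number of a turn 10.7, either way. A call with a gripper value outside its range is refused whole. The fingers move at their own pace and stop on an object; "squeeze" is the grip in N (left out, the last holds). Time passes only in rows, so rows that do not move let the fingers close. It gives the time, the measured TCP pose, the force, the opening and the grip force at its end, in the units of the state.
- bot.get_obs(): the state, without advancing time (a new reading comes with each control period).
- imaging.read_camera(name): name is "scene" or "top"; returns the picture (480x640x3 uint8, red, green, blue); there is no depth.
- imaging.calibration(name): a dict with "intrinsics" (3x3 intrinsics, pixels), "k1" (the pictures are not rectified: a ray, as slopes to the right and down, at radius r is drawn at 1 + k1 r^2 times it, then the intrinsics apply), "extrinsics" (4x4, takes a point from camera to world coordinates). Camera axes: x right, y down, z forward; pixel columns grow to the right and rows downward; lengths in m; the calibration is good to about 2 mm. A picture is of the moment at which its call begins. calibration takes no time and is no camera call.
- bot.hand_in(): hands the job in; it is judged then, once.
The state is a dict: "t": time; "q": joint angles; "joint_vel": joint speeds; "joint_torque": joint torques, N m; "eef_pos": TCP position; "tool_rot": TCP orientation; "contact_force": force on the tool from outside, world axes, zero at the start; "torque": the same for the moment, N m; "gripper_width": opening from 0.0 (shut) to 1.0 (fully open); "grasp_force": force on a finger pad.
Only numpy, scipy, OpenCV 4.12 (cv2) and the standard library are available. Lean on these libraries where they do the work, as an engineer would, in place of code of your own. Each camera call takes 0.05 s, during which the arm holds its last target. There are 200 camera calls.

## Working session

There is one attempt and no reset: what is moved stays moved. The work goes in short steps, Python scripts to look and compute and a tool call to move; the robot and the scene stay as the last step left them, time stands still between calls to the robot, and variables do not carry over. Pictures are saved under pics/ and viewed, at most 10 in all, crops included, and the job is handed in when it is done.

Besides the shell and the picture viewer there is one more tool, called as name(argument=value, ...), one argument or row to a line, values as JSON. move_arm: Moves the arm, as the interface text tells. Its arguments: {"type":"object","properties":{"commands":{"type":"array","items":{"type":"array","items":{"type":"array","items":{"type":"number"}}}},"squeeze":{"type":"number"}},"required":["commands"]}

```bash
mkdir -p pics; python3 - <<'E'
from station import bot, imaging
import cv2
for n in("scene","top"):
    im=imaging.read_camera(n); cv2.imwrite(f"pics/{n}0.png",im[:,:,::-1])
    c=imaging.calibration(n); print(n,c)
o=bot.get_obs(); print(o)
E
```

```text
scene {'intrinsics': array([[529.61633379,   0.        , 315.87317669],
       [  0.        , 529.61633379, 241.20586614],
       [  0.        ,   0.        ,   1.        ]]), 'k1': -0.025927992461122408, 'extrinsics': array([[ 0.16094957,  0.70972092, -0.6858509 ,  1.20428478],
       [ 0.98696185, -0.11486202,  0.11275206, -0.12454054],
       [ 0.00124427, -0.69505606, -0.71895446,  0.7597362 ],
       [ 0.        ,  0.        ,  0.        ,  1.        ]])}
top {'intrinsics': array([[549.06555844,   0.        , 312.80935454],
       [  0.        , 549.06555844, 240.01664557],
       [  0.        ,   0.        ,   1.        ]]), 'k1': -0.15108900348470639, 'extrinsics': array([[ 0.02783699, -0.99488953,  0.0970563 ,  0.4231787 ],
       [-0.99947974, -0.02611957,  0.01892122, -0.01596291],
       [-0.01628946, -0.09753252, -0.99509902,  1.1787817 ],
       [ 0.        ,  0.        ,  0.        ,  1.        ]])}
{'t': 0.1, 'q': array([ 1.00889111,  0.4777427 ,  0.0223436 ,  1.55633163, -0.01145367,
        1.10929526, -0.08313137]), 'joint_vel': array([-0.00073926, -0.00042687,  0.00051768, -0.00277255, -0.00086731,
       -0.00046914,  0.00142211]), 'joint_torque': array([ 3.75245232e-03, -5.97771406e+01,  1.61351748e+00, -2.81958693e+01,
        1.28609154e-02,  5.03949312e-03, -1.60403897e-05]), 'eef_pos': array([ 0.29562764, -0.6061661 ,  0.19131493]), 'tool_rot': array([-7.81158275e-04,  9.74366550e-01,  2.24964769e-01, -2.63591265e-04]), 'contact_force': array([-0.56091948,  0.20361494, -0.20487634]), 'torque': array([ 0.02999912,  0.06006155, -0.00710124]), 'grasp_force': 0.0, 'gripper_width': 1.0021229170752604}
```

View pics/scene0.png

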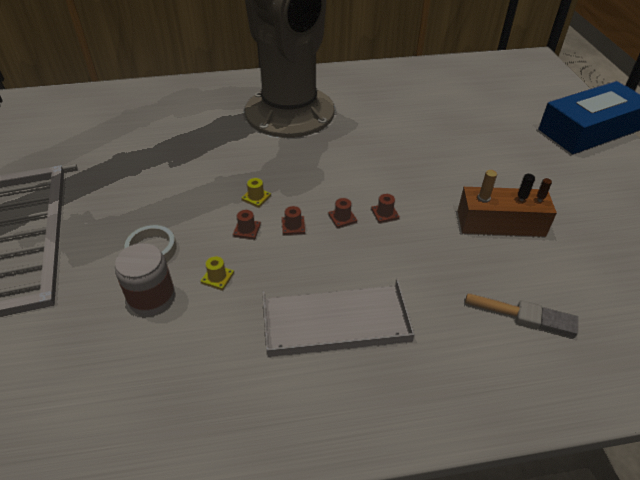

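View pics/top0.png

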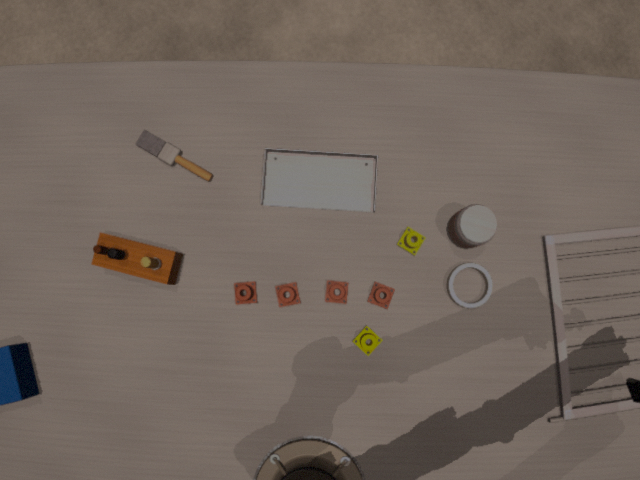

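The two views show the four red bushes at top pixels (246,293), (289,294), (337,292) and (381,295). The tray spans (264–376, 150–212), and the probe handle is at (151,263) on the block. In the scene view the probe is at (488,185). Next I'll enlarge the details.

```bash
cat > h.py <<'E'
import numpy as np, cv2
from station import bot, imaging
C={n:imaging.calibration(n) for n in("scene","top")}
def ray(n,uv):
    c=C[n];K=c["intrinsics"];d=np.array([(uv[0]-K[0,2])/K[0,0],(uv[1]-K[1,2])/K[1,1]]);s=d.copy()
    for _ in range(8): s=d/(1+c["k1"]*(s@s))
    E=c["extrinsics"]; return E[:3,3],E[:3,:3]@np.array([*s,1.])
def plane(n,uv,z):
    o,d=ray(n,uv); return o+d*(z-o[2])/d[2]
def proj(n,p):
    c=C[n];E=c["extrinsics"];q=E[:3,:3].T@(np.array(p)-E[:3,3]);s=q[:2]/q[2]
    s=s*(1+c["k1"]*(s@s));K=c["intrinsics"];return np.array([K[0,0]*s[0]+K[0,2],K[1,1]*s[1]+K[1,2]])
def tri(a,b):
    (o1,d1),(o2,d2)=ray("scene",a),ray("top",b)
    t=np.linalg.lstsq(np.c_[d1,-d2],o2-o1,rcond=None)[0]
    p,q=o1+t[0]*d1,o2+t[1]*d2; return (p+q)/2,np.linalg.norm(p-q)
def redmask(im):
    h=cv2.cvtColor(im,cv2.COLOR_RGB2HSV); return h
E
python3 - <<'E'
from h import *
s=cv2.imread("pics/scene0.png");t=cv2.imread("pics/top0.png")
a=cv2.resize(t[272:318,228:400],(800,214),interpolation=cv2.INTER_CUBIC)
b=cv2.resize(s[188:244,228:404],(800,255),interpolation=cv2.INTER_CUBIC)
c=cv2.resize(t[225:295,85:190],(195,130));d=cv2.resize(s[165:240,450:560],(191,130));
e=np.zeros((130,800,3),np.uint8);e[:,:195]=c;e[:,200:391]=d
cv2.imwrite("pics/crop1.png",np.vstack([a,b,e]))
for n,im in(("top",t),("scene",s)):
    h=cv2.cvtColor(im,cv2.COLOR_BGR2HSV)
    m=(((h[...,0]<8)|(h[...,0]>174))&(h[...,1]>110)).astype(np.uint8)
    m=cv2.morphologyEx(m,cv2.MORPH_CLOSE,np.ones((5,5)))
    k,l,st,ce=cv2.connectedComponentsWithStats(m)
    for i in range(1,k):
        if st[i,4]>100: print(n,st[i],ce[i].round(1),plane(n,ce[i],.02).round(4))
E
```

```text
top [325 281  23  22 397] [336.2 291.6] [ 0.4285 -0.0462  0.02  ]
top [235 282  22  22 440] [245.2 292.5] [0.421  0.1457 0.02  ]
top [276 283  24  24 402] [287.4 294.2] [0.4201 0.0563 0.02  ]
top [368 282  27  27 409] [380.5 295. ] [ 0.4237 -0.1397  0.02  ]
scene [379 194  16  11 135] [386.4 199.1] [0.4005 0.158  0.02  ]
scene [336 198  15  14 139] [343.  203.7] [0.4002 0.0648 0.02  ]
scene [282 206  23  28 320] [292.8 219.7] [ 0.4316 -0.0448  0.02  ]
scene [372 206  27  15 151] [384.  214.4] [0.4457 0.1411 0.02  ]
scene [237 210  16  12 145] [244.8 215.2] [ 0.4027 -0.1397  0.02  ]
scene [329 211  28  15 155] [341.6 219. ] [0.4452 0.0529 0.02  ]
scene [234 221  26  17 146] [247.8 231. ] [ 0.4495 -0.137   0.02  ]
```

View pics/crop1.png

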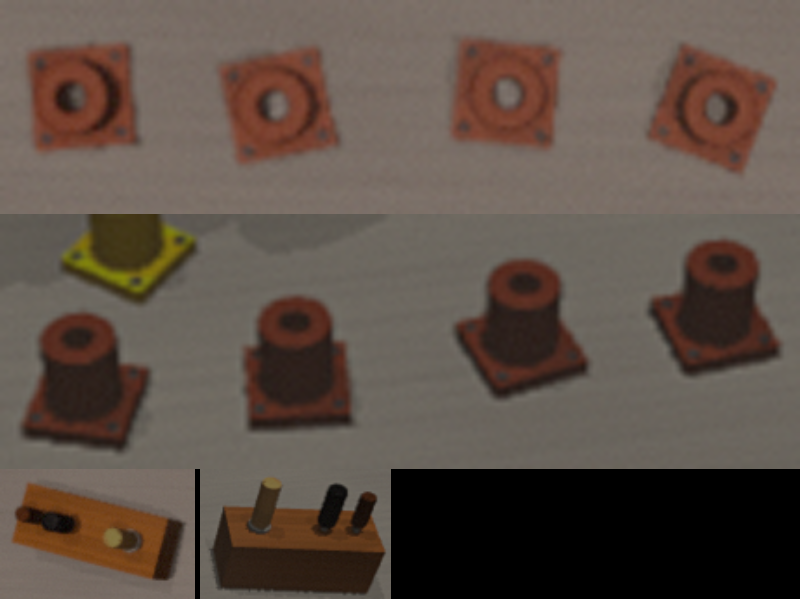

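The enlarged crop shows all four bores clearly in both views, with the yellow decoys separate. The block leans about 13° and the probe's light handle top is visible. Next I'll triangulate these points.

```bash
cat > plan.py <<'E'
from h import *
from scipy.spatial.transform import Rotation as R
def rows(p,Rm,goal,turn,n,grip):
    # even straight steps to goal while turning about tool z by turn (deg)
    for i in range(n):
        d=Rm.T@((np.array(goal)-p)/n)
        print([*d.round(4),0,0,round(turn/n,2),grip]); Rm=Rm@R.from_euler('z',round(turn/n,2),degrees=True).as_matrix()
def pose():
    o=bot.get_obs(); w,x,y,z=o["tool_rot"]; return o["eef_pos"],R.from_quat([x,y,z,w]).as_matrix()
E
python3 - <<'E'
from plan import *
T=[(75,95),(275,104),(508,93),(720,107)];S=[(722,263),(523,284),(295,322),(78,338)]
for t,s in zip(T,S):
    t=np.array(t)/4.651-.4+[228,272];s=(np.array(s)-[0,214])/4.545-.4+[228,188]
    print(t.round(1),s.round(1),plane("top",t,.044).round(4),plane("scene",s,.044).round(4),tri(s,t))
print("probe",tri((490.6,173),(146.9,261.6)),plane("top",(146.9,261.6),.131),plane("scene",(490.6,173),.131))
for uv in[(264,206),(374,212),(376,155),(267,151)]:print("tray",plane("top",uv,.0 if uv[1]>190 else .022).round(3))
g=cv2.imread("pics/top0.png")
h=cv2.cvtColor(g,cv2.COLOR_BGR2HSV)
m=((h[...,0]>5)&(h[...,0]<18)&(h[...,1]>150)).astype(np.uint8);m[:,200:]=0;m[:225]=0
c=max(cv2.findContours(m,0,2)[0],key=cv2.contourArea);b=cv2.boxPoints(cv2.minAreaRect(c));print([plane("top",x,.066).round(3) for x in b])
p,Rm=pose();rows(p,Rm,[.56,-.2,.20],-30,10,.0854)
E
```

```text
[243.7 292. ] [386.5 198.4] [0.422  0.1456 0.044 ] [0.4245 0.1495 0.044 ] (array([0.42244517, 0.14795652, 0.04221316]), np.float64(0.004338024790149818))
[286.7 294. ] [342.7 203. ] [0.4207 0.0563 0.044 ] [0.4242 0.0585 0.044 ] (array([0.42093442, 0.0578154 , 0.04118152]), np.float64(0.0027424789313475347))
[336.8 291.6] [292.5 211.4] [ 0.4284 -0.0468  0.044 ] [ 0.4326 -0.0449  0.044 ] (array([ 0.42861702, -0.04569021,  0.04045313]), np.float64(0.002458188126437806))
[382.4 294.6] [244.8 214.9] [ 0.4246 -0.1409  0.044 ] [ 0.4277 -0.1393  0.044 ] (array([ 0.4247137 , -0.14027851,  0.04142855]), np.float64(0.0018447518587821612))
probe (array([0.47564507, 0.3297148 , 0.12708489]), np.float64(0.005052379070376378)) [0.47466168 0.32590109 0.131     ] [0.48000768 0.32973197 0.131     ]
tray [0.61  0.115 0.   ]
tray [ 0.603 -0.125  0.   ]
tray [ 0.724 -0.125  0.022]
tray [0.727 0.111 0.022]
[array([0.469, 0.472, 0.066]), array([0.537, 0.458, 0.066]), array([0.497, 0.273, 0.066]), array([0.431, 0.287, 0.066])]
[np.float64(0.0416), np.float64(-0.0249), np.float64(-0.0008), 0, 0, -3.0, 0.0854]
[np.float64(0.0428), np.float64(-0.0227), np.float64(-0.0008), 0, 0, -3.0, 0.0854]
[np.float64(0.0439), np.float64(-0.0204), np.float64(-0.0008), 0, 0, -3.0, 0.0854]
[np.float64(0.045), np.float64(-0.0181), np.float64(-0.0008), 0, 0, -3.0, 0.0854]
[np.float64(0.0458), np.float64(-0.0157), np.float64(-0.0008), 0, 0, -3.0, 0.0854]
[np.float64(0.0466), np.float64(-0.0133), np.float64(-0.0008), 0, 0, -3.0, 0.0854]
[np.float64(0.0472), np.float64(-0.0109), np.float64(-0.0008), 0, 0, -3.0, 0.0854]
[np.float64(0.0477), np.float64(-0.0084), np.float64(-0.0008), 0, 0, -3.0, 0.0854]
[np.float64(0.0481), np.float64(-0.0059), np.float64(-0.0008), 0, 0, -3.0, 0.0854]
[np.float64(0.0483), np.float64(-0.0033), np.float64(-0.0008), 0, 0, -3.0, 0.0854]
```

move_arm(
  commands=[
    [[0.042, -0.025, -0.001, 0, 0, -3, 0.0854], [0.043, -0.023, -0.001, 0, 0, -3, 0.0854], [0.044, -0.02, -0.001, 0, 0, -3, 0.0854], [0.045, -0.018, -0.001, 0, 0, -3, 0.0854], [0.046, -0.016, -0.001, 0, 0, -3, 0.0854], [0.047, -0.013, -0.001, 0, 0, -3, 0.0854], [0.047, -0.011, -0.001, 0, 0, -3, 0.0854], [0.048, -0.008, -0.001, 0, 0, -3, 0.0854], [0.048, -0.006, -0.001, 0, 0, -3, 0.0854], [0.048, -0.003, -0.001, 0, 0, -3, 0.0854]],
  ],
)

```text
t: 1.35
eef_pos: [0.5619, -0.1991, 0.2019]
tool_rot: [-0.0, 0.883, 0.47, -0.0]
contact_force: [0.1, 0.1, 1.0]
gripper_width: 1.0
grasp_force: 0.0
```

```bash
python3 - <<'E'
from plan import *
p,Rm=pose();print(p,Rm.round(3),bot.get_obs()["t"]);Z=np.degrees(np.arctan2(Rm[1,0],Rm[0,0]));print(Z)
rows(p,Rm,[.477,.328,.19],-(90-Z),12,.0854)
E
```

```text
[ 0.56193214 -0.19913948  0.20190777] [[ 0.558  0.83  -0.001]
 [ 0.83  -0.558  0.   ]
 [-0.    -0.001 -1.   ]] 1.35
56.09266570771248
[np.float64(0.0325), np.float64(-0.0304), np.float64(0.001), 0, 0, np.float64(-2.83), 0.0854]
[np.float64(0.034), np.float64(-0.0287), np.float64(0.001), 0, 0, np.float64(-2.83), 0.0854]
[np.float64(0.0353), np.float64(-0.027), np.float64(0.001), 0, 0, np.float64(-2.83), 0.0854]
[np.float64(0.0366), np.float64(-0.0252), np.float64(0.001), 0, 0, np.float64(-2.83), 0.0854]
[np.float64(0.0378), np.float64(-0.0234), np.float64(0.001), 0, 0, np.float64(-2.83), 0.0854]
[np.float64(0.0389), np.float64(-0.0215), np.float64(0.001), 0, 0, np.float64(-2.83), 0.0854]
[np.float64(0.04), np.float64(-0.0196), np.float64(0.001), 0, 0, np.float64(-2.83), 0.0854]
[np.float64(0.0409), np.float64(-0.0176), np.float64(0.001), 0, 0, np.float64(-2.83), 0.0854]
[np.float64(0.0417), np.float64(-0.0155), np.float64(0.001), 0, 0, np.float64(-2.83), 0.0854]
[np.float64(0.0424), np.float64(-0.0134), np.float64(0.001), 0, 0, np.float64(-2.83), 0.0854]
[np.float64(0.043), np.float64(-0.0113), np.float64(0.001), 0, 0, np.float64(-2.83), 0.0854]
[np.float64(0.0435), np.float64(-0.0092), np.float64(0.001), 0, 0, np.float64(-2.83), 0.0854]
```

move_arm(
  commands=[
    [[0.0325, -0.0304, 0.001, 0, 0, -2.83, 0.0854], [0.034, -0.0287, 0.001, 0, 0, -2.83, 0.0854], [0.0353, -0.027, 0.001, 0, 0, -2.83, 0.0854], [0.0366, -0.0252, 0.001, 0, 0, -2.83, 0.0854], [0.0378, -0.0234, 0.001, 0, 0, -2.83, 0.0854], [0.0389, -0.0215, 0.001, 0, 0, -2.83, 0.0854], [0.04, -0.0196, 0.001, 0, 0, -2.83, 0.0854], [0.0409, -0.0176, 0.001, 0, 0, -2.83, 0.0854], [0.0417, -0.0155, 0.001, 0, 0, -2.83, 0.0854], [0.0424, -0.0134, 0.001, 0, 0, -2.83, 0.0854], [0.043, -0.0113, 0.001, 0, 0, -2.83, 0.0854], [0.0435, -0.0092, 0.001, 0, 0, -2.83, 0.0854], [0, 0, 0, 0, 0, 0, 0.0854]],
  ],
)

```text
t: 2.98
eef_pos: [0.4753, 0.3307, 0.19]
tool_rot: [-0.001, 0.705, 0.709, 0.0]
contact_force: [0.0, -0.7, -0.4]
gripper_width: 0.999
grasp_force: 0.0
```

```bash
python3 - <<'E'
from plan import *
p,Rm=pose();print(p,Rm.round(3),bot.get_obs()["q"])
im=imaging.read_camera("scene")
cv2.imwrite("pics/s1.png",cv2.resize(im[100:260,400:610,::-1],None,fx=3.5,fy=3.5,interpolation=2))
E
```

```text
[0.4753255  0.33068665 0.18996486] [[-0.006  1.    -0.001]
 [ 1.     0.006  0.002]
 [ 0.002 -0.001 -1.   ]] [-0.24610078  0.38405881 -0.59680076  1.76121309  0.23955534  1.06950977
 -0.91903221]
```

View pics/s1.png

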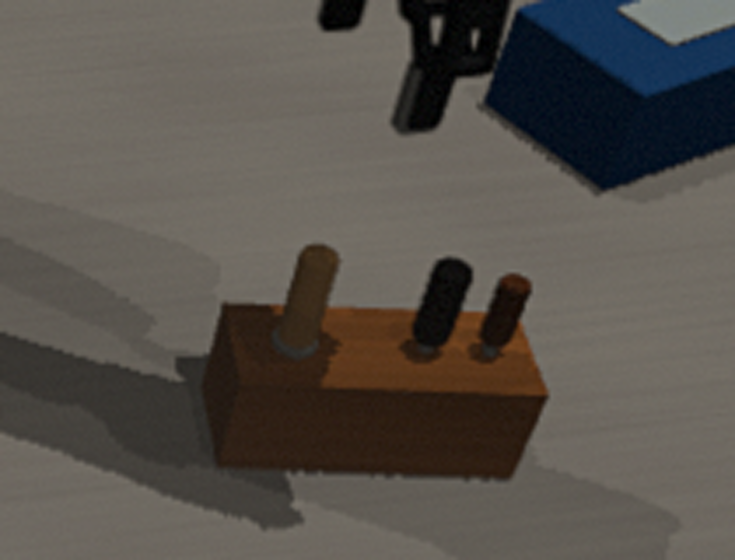

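The scene crop shows the probe handle top at about (491,170) px. One fingertip is at about (518,136) and the other at about (497,106). I'll check the projection of the TCP against those.

```bash
python3 - <<'E'
from plan import *
for z in(.19,.203):
  for dx in(-.05,.05):print(z,dx,proj("scene",[.4753+dx,.3307,z]).round(1))
# handle edges/base ring in scene: collar centre (297,343)/3.5
print(plane("scene",(400+297/3.5,100+341/3.5),.070), plane("scene",(400+319/3.5,100+254/3.5),.131))
for z in(.071,.131):
  for p in([.4755,.328],[.478,.329]):print(proj("scene",[*p,z]).round(1),proj("top",[*p,z]).round(1))
E
```

```text
0.19 -0.05 [487.2 130.3]
0.19 0.05 [509.  162.5]
0.203 -0.05 [488.8 124.5]
0.203 0.05 [511.  156.6]
[0.48090255 0.33262179 0.07      ] [0.47894116 0.33125974 0.131     ]
[481.7 195.5] [155.1 262.9]
[482.7 196.3] [154.6 261.7]
[488.8 171.6] [145.9 261.1]
[489.8 172.4] [145.5 259.8]
```

move_arm(
  commands=[
    [[-0.002, 0.002, 0.035, 0, 0, 0, 0.0854], [0, 0, 0.035, 0, 0, 0, 0.0854], [0, 0, 0, 0, 0, 0, 0.0854]],
  ],
)

```text
t: 3.4
eef_pos: [0.4784, 0.3213, 0.1177]
tool_rot: [-0.0, 0.708, 0.706, -0.003]
contact_force: [-0.7, -0.3, 0.5]
gripper_width: 1.001
grasp_force: 0.0
```

```bash
python3 - <<'E'
from plan import *
print(pose()[0])
a=imaging.read_camera("scene");b=imaging.read_camera("top")
A=cv2.resize(a[90:250,420:590,::-1],(425,400),interpolation=2);B=cv2.resize(b[190:310,70:190,::-1],(375,375),interpolation=2)
o=np.zeros((400,800,3),np.uint8);o[:,:425]=A;o[:375,425:]=B;cv2.imwrite("pics/s2.png",o)
p=pose()[0]
for z in(0,.013):
  for dx in(-.05,.05):q=proj("scene",p+[dx,0,z]);print(((q-[420,90])*2.5).round())
E
```

```text
[0.47844164 0.32127249 0.11765485]
[142. 179.]
[192. 261.]
[146. 166.]
[196. 248.]
```

View pics/s2.png

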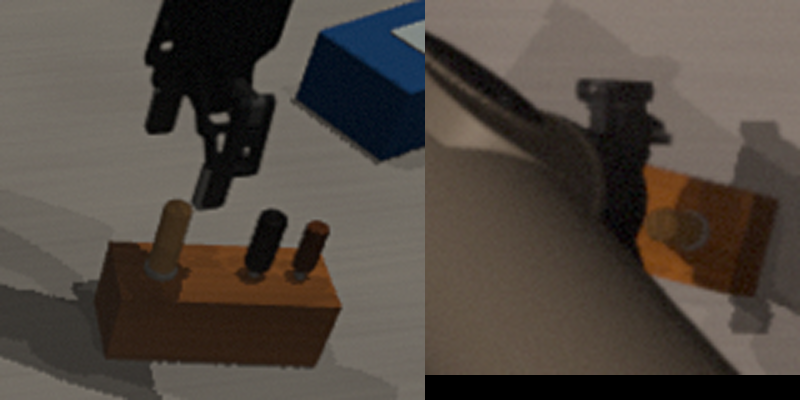

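The left half of the crop (scene view) shows the fingertips still apparently above the handle top, at about (504,172) px. In the right half (top view) the gripper's +x knuckle is at about (131,219) px, with the handle at (148,261). I'll check both against candidate TCP errors.

```bash
python3 - <<'E'
from plan import *
p,Rm=pose();o=bot.get_obs();print(p,o["q"],Rm.round(3))
for z in(.04,.073,.1,.15):print(z,[proj("top",p+[dx,0,z]).round(0) for dx in(-.055,0,.055)])
t=np.array([420+210/2.5,90+205/2.5])
oo,d=ray("scene",t);s=(p[0]+.05-oo[0])/d[0];print("tip if x ok",oo+s*d)
s=(p[2]+.013-oo[2])/d[2];print("tip if z ok",oo+s*d)
E
```

```text
[0.48015671 0.3238707  0.12090777] [-0.26298773  0.45858442 -0.56648211  1.82783168  0.29884755  0.94070876
 -0.96285123] [[ 0.002  1.     0.   ]
 [ 1.    -0.002 -0.   ]
 [-0.     0.    -1.   ]]
0.04 [array([142., 287.]), array([143., 258.]), array([145., 229.])]
0.073 [array([136., 287.]), array([137., 257.]), array([139., 227.])]
0.1 [array([131., 286.]), array([132., 256.]), array([134., 225.])]
0.15 [array([121., 286.]), array([123., 254.]), array([125., 221.])]
tip if x ok [0.53015671 0.32364581 0.17362413]
tip if z ok [0.48447617 0.35401599 0.13390777]
```

move_arm(
  commands=[
    [[0.003, -0.001, 0.017, 0, 0, 0, 0.0854], [0.002, 0, 0.017, 0, 0, 0, 0.0854], [0, 0, 0, 0, 0, 0, 0.0854], [0, 0, 0, 0, 0, 0, 0.0854]],
  ],
)

```text
t: 4.0
eef_pos: [0.4785, 0.3297, 0.0862]
tool_rot: [-0.0, 0.707, 0.707, -0.0]
contact_force: [0.0, 0.1, 0.8]
gripper_width: 1.003
grasp_force: 0.0
```

```bash
python3 - <<'E'
from plan import *
print(pose()[0])
a=imaging.read_camera("scene")
cv2.imwrite("pics/s3.png",cv2.resize(a[110:250,430:570,::-1],(560,560),interpolation=2))
p=pose()[0];print(p)
for z in(0,.013):
  for dx in(-.043,.043):q=proj("scene",p+[dx,0,z]);print(((q-[430,110])*4).round())
E
```

```text
[0.47854809 0.32969683 0.08618566]
[0.47874456 0.32976292 0.08646419]
[187. 267.]
[254. 380.]
[193. 247.]
[261. 360.]
```

View pics/s3.png

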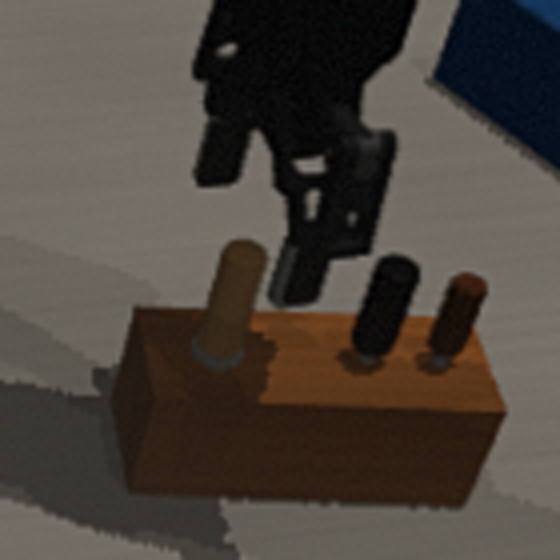

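The scene crop shows the fingertips at about (503,185) and (485,155) px, roughly level with the handle top at (491,171). They look higher than the reported TCP suggests. I'll lower a little, close gently and read the opening.

move_arm(
  commands=[
    [[0, 0, 0.012, 0, 0, 0, 0.0854], [0, 0, 0, 0, 0, 0, 0.05], [0, 0, 0, 0, 0, 0, 0.02], [0, 0, 0, 0, 0, 0, 0.0], [0, 0, 0, 0, 0, 0, 0.0], [0, 0, 0, 0, 0, 0, 0.0], [0, 0, 0, 0, 0, 0, 0.0], [0, 0, 0, 0, 0, 0, 0.0]],
  ],
  squeeze=40,
)

```text
t: 5.05
eef_pos: [0.4786, 0.3297, 0.0744]
tool_rot: [0.0, 0.707, 0.707, 0.0]
contact_force: [-1.0, -0.1, 3.5]
gripper_width: 0.236
grasp_force: 39.0
```

```bash
python3 - <<'E'
from plan import *
a=imaging.read_camera("scene")
cv2.imwrite("pics/s4.png",cv2.resize(a[110:250,430:570,::-1],(560,560),interpolation=2))
o=bot.get_obs();p=o["eef_pos"];print(p,o["gripper_width"],o["grasp_force"],o["contact_force"])
print(((proj("scene",p)-[430,110])*4).round())
E
```

```text
[0.47859813 0.32972891 0.07445101] 0.2384588133302505 38.990870118141174 [-1.50258996  0.09182501  4.18662905]
[214. 340.]
```

View pics/s4.png

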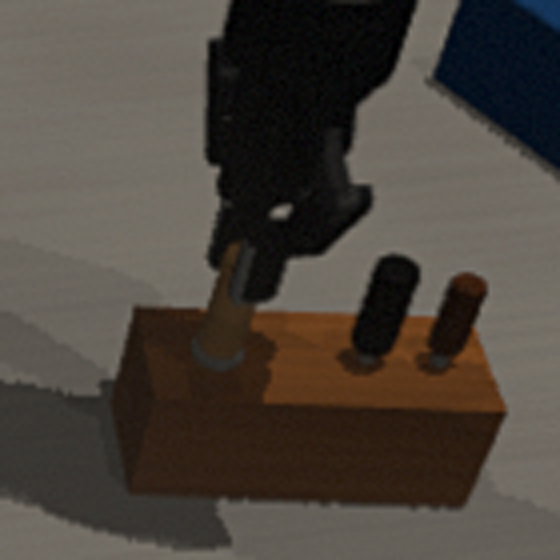

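The fingers have closed on the handle (opening about 20 mm, 39 N), with their tips at about (494,184) px, at mid-handle. I'll re-grip 6 mm towards −y to compare the openings, because the grip looks off-centre.

move_arm(
  commands=[
    [[0, 0, 0, 0, 0, 0, 0.05], [-0.003, 0, 0, 0, 0, 0, 0.05], [-0.003, 0, 0, 0, 0, 0, 0.05], [0, 0, 0, 0, 0, 0, 0.0], [0, 0, 0, 0, 0, 0, 0.0], [0, 0, 0, 0, 0, 0, 0.0], [0, 0, 0, 0, 0, 0, 0.0], [0, 0, 0, 0, 0, 0, 0.0]],
  ],
  squeeze=60,
)

```text
t: 6.1
eef_pos: [0.4785, 0.3236, 0.0743]
tool_rot: [0.0, 0.707, 0.707, 0.0]
contact_force: [-1.7, -0.8, 3.2]
gripper_width: 0.232
grasp_force: 58.6
```

move_arm(
  commands=[
    [[0, 0, -0.01, 0, 0, 0, 0.0], [0, 0, -0.02, 0, 0, 0, 0.0], [0, 0, -0.03, 0, 0, 0, 0.0], [0, 0, -0.03, 0, 0, 0, 0.0], [0, 0, -0.01, 0, 0, 0, 0], [0, 0, 0, 0, 0, 0, 0], [0, 0, 0, 0, 0, 0, 0]],
  ],
)

```text
t: 6.98
eef_pos: [0.478, 0.3228, 0.1731]
tool_rot: [-0.0, 0.707, 0.707, -0.001]
contact_force: [-0.0, -0.1, -1.4]
gripper_width: 0.23
grasp_force: 58.6
```

```bash
python3 - <<'E'
from plan import *
a=imaging.read_camera("scene");b=imaging.read_camera("top")
p=pose()[0];print(p,bot.get_obs()["gripper_width"],bot.get_obs()["contact_force"])
u=proj("scene",p).astype(int);v=proj("top",p).astype(int);print(u,v)
A=cv2.resize(a[u[1]-80:u[1]+80,u[0]-50:u[0]+50,::-1],(400,640)[:2],interpolation=2)[:600];B=cv2.resize(b[v[1]-60:v[1]+60,v[0]-40:v[0]+60,::-1],(400,480),interpolation=2)
o=np.zeros((600,800,3),np.uint8);o[:,:400]=A;o[:480,400:]=B;cv2.imwrite("pics/s5.png",o)
E
```

```text
[0.47796074 0.32296896 0.17297852] 0.22968557114995072 [-0.08461256 -0.14842219 -0.44350139]
[492 154] [141 258]
```

View pics/s5.png

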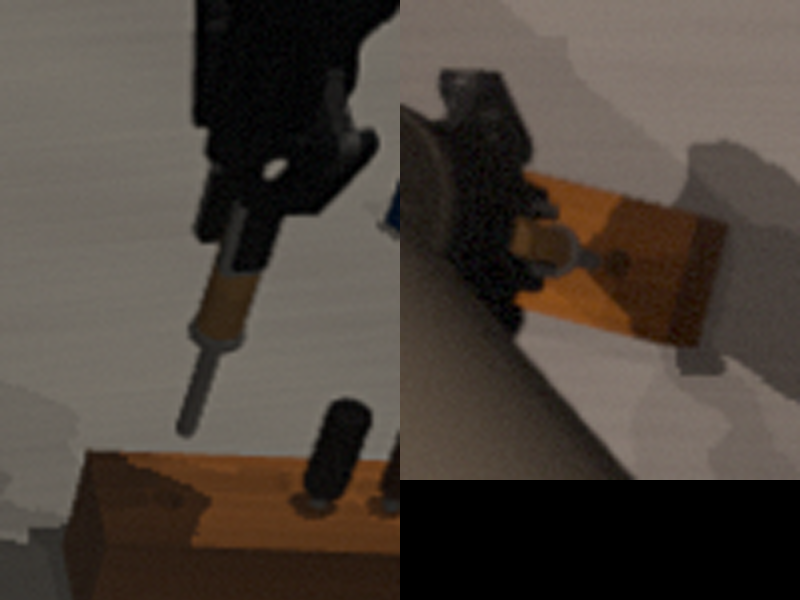

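The probe is held upright. Its nose is at scene (488,183) and top (150.5,263) px. The block hole is at top (155.5,263.5) and scene (484.5,198) px. Next I'll triangulate the nose offset from the TCP.

```bash
python3 - <<'E'
from plan import *
p=pose()[0]
print("p",p)
ns,nt=(488.2,182.3),(150.5,263)
n,g=tri(ns,nt);print("nose tri",n,g,n-p)
for z in(.100,.105,.11):print(z,plane("scene",ns,z)-p,plane("top",nt,z)-p)
print("hole",plane("top",(155.5,263.5),.066),plane("scene",(484.5,197.7),.066))
print("collar",plane("scene",(442+216/4,74+330/4),.167)-p,plane("top",(101+158/4,198+248/4),.17)-p)
E
```

```text
p [0.47796074 0.32296896 0.17297852]
nose tri [0.47444658 0.33060499 0.10302202] 0.006313261177246091 [-0.00351416  0.00763603 -0.0699565 ]
0.1 [-0.00700032  0.01327363 -0.07297852] [-0.0043536   0.00543648 -0.07297852]
0.105 [-0.00144261  0.00978145 -0.06797852] [-0.00458733  0.00384038 -0.06797852]
0.11 [ 0.0041151   0.00628927 -0.06297852] [-0.00482106  0.00224428 -0.06297852]
hole [0.47449203 0.32854639 0.066     ] [0.47737082 0.33425679 0.066     ]
collar [-0.00107031  0.00963439 -0.00597852] [-0.00259127  0.00281414 -0.00297852]
```

move_arm(
  commands=[
    [[-0.03, -0.0085, 0, 0, 0, 0, 0], [-0.03, -0.0085, 0, 0, 0, 0, 0], [-0.031, -0.0085, 0, 0, 0, 0, 0], [-0.031, -0.0085, 0.014, 0, 0, 0, 0], [-0.03, -0.0085, 0.014, 0, 0, 0, 0], [-0.03, -0.009, 0.015, 0, 0, 0, 0], [0, 0, 0, 0, 0, 0, 0], [0, 0, 0, 0, 0, 0, 0]],
  ],
)

```text
t: 8.07
eef_pos: [0.4272, 0.1422, 0.1312]
tool_rot: [-0.0, 0.707, 0.707, 0.0]
contact_force: [1.1, 0.4, -0.8]
gripper_width: 0.233
grasp_force: 58.7
```

```bash
python3 - <<'E'
from plan import *
a=imaging.read_camera("scene");b=imaging.read_camera("top")
p=pose()[0];print(p)
A=cv2.resize(a[140:230,340:430,::-1],(540,540),interpolation=2);B=cv2.resize(b[265:315,225:268,::-1],(258,300),interpolation=2)
o=np.zeros((540,800,3),np.uint8);o[:,:540]=A;o[:300,542:]=B;cv2.imwrite("pics/s6.png",o)
E
```

```text
[0.42749178 0.14284125 0.13157879]
```

View pics/s6.png

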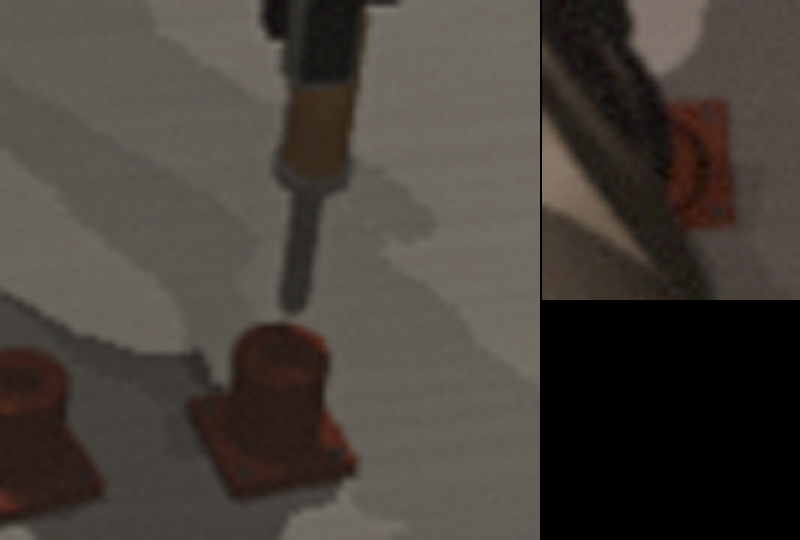

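The scene crop shows the nose at (388.7,191.7) px and bore A at (386.7,198.2). The arm hides the bore in the top view.

```bash
python3 - <<'E'
from plan import *
p=pose()[0];print("p",p)
n=plane("scene",(388.7,191.4),p[2]-.0683+.002);b=plane("scene",(386.7,198.2),.044)
print(n-p,b-n, "target",p+b-n)
E
```

```text
p [0.42749178 0.14284125 0.13157879]
[ 0.00036377  0.00830354 -0.0663    ] [-0.00378821 -0.0010266  -0.02127879] target [0.42370357 0.14181465 0.1103    ]
```

move_arm(
  commands=[
    [[-0.0015, -0.0025, 0.009, 0, 0, 0, 0], [0, 0, 0.006, 0, 0, 0, 0], [0, 0, 0.004, 0, 0, 0, 0], [0, 0, 0.004, 0, 0, 0, 0], [0, 0, 0.002, 0, 0, 0, 0], [0, 0, 0, 0, 0, 0, 0]],
  ],
)

```text
t: 8.93
eef_pos: [0.4244, 0.1401, 0.1061]
tool_rot: [-0.0, 0.707, 0.707, -0.0]
contact_force: [-0.4, 0.6, -1.1]
gripper_width: 0.231
grasp_force: 58.7
```

move_arm(
  commands=[
    [[0, 0, 0.005, 0, 0, 0, 0], [0, 0, 0.006, 0, 0, 0, 0], [0, 0, 0.006, 0, 0, 0, 0], [0, 0, 0.006, 0, 0, 0, 0], [0, 0, 0.002, 0, 0, 0, 0], [0, 0, 0, 0, 0, 0, 0]],
  ],
)

```text
t: 9.68
eef_pos: [0.4244, 0.1401, 0.0811]
tool_rot: [-0.0, 0.707, 0.707, -0.0]
contact_force: [0.8, -0.1, -1.9]
gripper_width: 0.232
grasp_force: 58.7
```

Nose ≈ 13 mm. Now I'll probe through to about 4 mm.

move_arm(
  commands=[
    [[0, 0, 0.003, 0, 0, 0, 0], [0, 0, 0.003, 0, 0, 0, 0], [0, 0, 0.003, 0, 0, 0, 0], [0, 0, 0, 0, 0, 0, 0]],
  ],
)

```text
t: 10.18
eef_pos: [0.4242, 0.14, 0.0719]
tool_rot: [-0.0, 0.707, 0.707, -0.0]
contact_force: [0.7, 0.1, -1.4]
gripper_width: 0.23
grasp_force: 58.7
```

move_arm(
  commands=[
    [[0, 0, -0.01, 0, 0, 0, 0], [0, 0, -0.03, 0, 0, 0, 0], [0, 0, -0.022, 0, 0, 0, 0], [-0.022, 0, 0, 0, 0, 0, 0], [-0.023, 0, 0, 0, 0, 0, 0], [-0.023, 0, 0, 0, 0, 0, 0], [-0.022, 0, 0, 0, 0, 0, 0], [0, 0, 0.01, 0, 0, 0, 0], [0, 0, 0.006, 0, 0, 0, 0], [0, 0, 0.004, 0, 0, 0, 0], [0, 0, 0.004, 0, 0, 0, 0], [0, 0, 0.003, 0, 0, 0, 0], [0, 0, 0, 0, 0, 0, 0]],
  ],
)

```text
t: 11.8
eef_pos: [0.4242, 0.0502, 0.107]
tool_rot: [-0.0, 0.707, 0.707, -0.0]
contact_force: [0.4, 0.2, -1.4]
gripper_width: 0.226
grasp_force: 58.9
```

move_arm(
  commands=[
    [[0, 0, 0.006, 0, 0, 0, 0], [0, 0, 0.007, 0, 0, 0, 0], [0, 0, 0.007, 0, 0, 0, 0], [0, 0, 0.005, 0, 0, 0, 0], [0, 0, 0.003, 0, 0, 0, 0], [0, 0, 0, 0, 0, 0, 0]],
  ],
)

```text
t: 12.55
eef_pos: [0.4243, 0.0501, 0.079]
tool_rot: [-0.0, 0.707, 0.707, -0.0]
contact_force: [-0.8, -0.1, -1.4]
gripper_width: 0.232
grasp_force: 58.9
```

move_arm(
  commands=[
    [[0, 0, 0.002, 0, 0, 0, 0], [0, 0, 0.002, 0, 0, 0, 0], [0, 0, 0.002, 0, 0, 0, 0], [0, 0, 0, 0, 0, 0, 0]],
  ],
)

```text
t: 13.05
eef_pos: [0.4278, 0.0513, 0.0764]
tool_rot: [0.002, 0.707, 0.707, 0.002]
contact_force: [-3.9, -0.1, 31.4]
gripper_width: 0.228
grasp_force: 63.5
```

Bush A is through. Bush B is blind, with its plug met at about 10 mm. I'll back off slightly, tilt the pin nose-forward by 2° and draw B forward.

move_arm(
  commands=[
    [[0, 0, -0.0065, 0, 0, 0, 0], [0, 0, 0, -1, 0, 0, 0], [0, 0, 0, -1, 0, 0, 0], [0, 0.003, 0.0001, 0, 0, 0, 0], [0, 0.004, 0.0001, 0, 0, 0, 0], [0, 0.005, 0.0002, 0, 0, 0, 0], [0, 0.008, 0.0003, 0, 0, 0, 0], [0, 0.01, 0.0003, 0, 0, 0, 0], [0, 0.01, 0.0003, 0, 0, 0, 0], [0, 0.01, 0.0004, 0, 0, 0, 0], [0, 0, 0, 0, 0, 0, 0]],
  ],
)

```text
t: 14.42
eef_pos: [0.4757, 0.0502, 0.0799]
tool_rot: [0.013, 0.707, 0.707, 0.013]
contact_force: [-1.5, 0.3, -1.2]
gripper_width: 0.234
grasp_force: 59.1
```

```bash
cat > red.py <<'E'
from plan import *
def look(tag):
    for n in("top","scene"):
        im=imaging.read_camera(n);cv2.imwrite(f"pics/{tag}_{n}.png",im[:,:,::-1])
        h=cv2.cvtColor(im,cv2.COLOR_RGB2HSV)
        m=(((h[...,0]<8)|(h[...,0]>174))&(h[...,1]>100)&(h[...,2]>25)).astype(np.uint8)
        m=cv2.morphologyEx(m,cv2.MORPH_CLOSE,np.ones((9,9)))
        k,l,st,ce=cv2.connectedComponentsWithStats(m)
        for i in range(1,k):
            if st[i,4]>150 and st[i,0]<420: print(n,st[i],ce[i].round(1),plane(n,ce[i],.02).round(3))
E
python3 - <<'E'
from red import *
o=bot.get_obs();print(o["t"],o["eef_pos"],o["contact_force"],pose()[1][:,2].round(3))
look("d1")
E
```

```text
14.425 [0.47569048 0.0502261  0.0798799 ] [-1.51064768  0.27544896 -1.23874695] [ 0.036  0.001 -0.999]
top [325 281  23  23 445] [336.2 291.7] [ 0.428 -0.046  0.02 ]
top [368 282  26  27 430] [380.6 294.9] [ 0.424 -0.14   0.02 ]
scene [372 194  27  28 500] [385.3 208.1] [0.428 0.149 0.02 ]
scene [282 206  23  28 511] [292.9 221.2] [ 0.436 -0.045  0.02 ]
scene [233 210  27  29 509] [246.  224.4] [ 0.43  -0.139  0.02 ]
scene [333 217  30  29 499] [347.4 231. ] [0.481 0.058 0.02 ]
scene [125 284  45  25 575] [145.5 297.9] [ 0.588 -0.328  0.02 ]
```

move_arm(
  commands=[
    [[0, 0.005, 0.0002, 0, 0, 0, 0], [0, 0.008, 0.0003, 0, 0, 0, 0], [0, 0.011, 0.0004, 0, 0, 0, 0], [0, 0.012, 0.0004, 0, 0, 0, 0], [0, 0.012, 0.0004, 0, 0, 0, 0], [0, 0.012, 0.0004, 0, 0, 0, 0], [0, 0.012, 0.0004, 0, 0, 0, 0], [0, 0.012, 0.0004, 0, 0, 0, 0], [0, 0.012, 0.0004, 0, 0, 0, 0], [0, 0.012, 0.0004, 0, 0, 0, 0], [0, 0.012, 0.0004, 0, 0, 0, 0], [0, 0.012, 0.0004, 0, 0, 0, 0], [0, 0.012, 0.0004, 0, 0, 0, 0], [0, 0.012, 0.0004, 0, 0, 0, 0], [0, 0.011, 0.0004, 0, 0, 0, 0], [0, 0.008, 0.0003, 0, 0, 0, 0], [0, 0.005, 0.0002, 0, 0, 0, 0], [0, 0, 0, 0, 0, 0, 0]],
  ],
)

```text
t: 16.77
eef_pos: [0.655, 0.0499, 0.0799]
tool_rot: [0.012, 0.707, 0.707, 0.013]
contact_force: [-0.4, 0.8, -0.6]
gripper_width: 0.231
grasp_force: 59.1
```

```bash
python3 - <<'E'
from red import *
o=bot.get_obs();print(o["t"],o["eef_pos"],o["contact_force"],pose()[1][:,2].round(3))
look("d2")
E
```

```text
16.775 [0.6549668  0.04991772 0.07989142] [-0.38405205  0.80011166 -0.61658928] [ 0.035  0.    -0.999]
top [234 282  23  23 450] [245.3 292.8] [0.42  0.146 0.02 ]
scene [282 206  23  29 501] [293.  221.4] [ 0.436 -0.045  0.02 ]
scene [234 210  26  29 509] [245.9 224.5] [ 0.43  -0.139  0.02 ]
scene [351 286  34  33 652] [367.6 301.9] [0.659 0.057 0.02 ]
scene [123 289  39  20 431] [142.3 299.3] [ 0.59  -0.333  0.02 ]
```

move_arm(
  commands=[
    [[0, -0.002, 0, 1, 0, 0, 0], [0, 0, 0, 1, 0, 0, 0], [0, 0, -0.005, 0, 0, 0, 0], [0, 0, -0.02, 0, 0, 0, 0], [0, 0, -0.03, 0, 0, 0, 0], [0, 0, -0.005, 0, 0, 0, 0], [-0.0128, -0.0276, 0, 0, 0, 0, 0], [-0.0128, -0.0276, 0, 0, 0, 0, 0], [-0.0128, -0.0276, 0, 0, 0, 0, 0], [-0.0128, -0.0276, 0, 0, 0, 0, 0], [-0.0128, -0.0276, 0, 0, 0, 0, 0], [-0.0128, -0.0276, 0, 0, 0, 0, 0], [-0.0128, -0.0276, 0, 0, 0, 0, 0], [-0.0128, -0.0276, 0, 0, 0, 0, 0], [0, 0, 0, 0, 0, 0, 0], [0, 0, 0, 0, 0, 0, 0], [0, 0, 0, 0, 0, 0, 0]],
  ],
)

```text
t: 19.0
eef_pos: [0.4325, -0.0518, 0.1399]
tool_rot: [0.0, 0.707, 0.707, 0.0]
contact_force: [-0.5, 0.5, -1.9]
gripper_width: 0.232
grasp_force: 59.1
```

```bash
python3 - <<'E'
from red import *
o=bot.get_obs();print(o["t"],o["eef_pos"],o["contact_force"],pose()[1].round(3))
look("d3")
im=cv2.imread("pics/d3_scene.png")[150:250,240:340]
cv2.imwrite("pics/d3c.png",cv2.resize(im,(600,600),interpolation=2))
E
```

```text
19.0 [ 0.43248859 -0.05182355  0.13989488] [-0.53471729  0.54700468 -1.86584851] [[-0.     1.     0.001]
 [ 1.     0.     0.   ]
 [ 0.     0.001 -1.   ]]
top [280 177  23  24 406] [291.1 188.7] [0.646 0.056 0.02 ]
top [234 282  23  23 456] [245.3 292.8] [0.42  0.146 0.02 ]
scene [372 194  27  28 478] [385.1 207.9] [0.427 0.148 0.02 ]
scene [282 207  23  28 486] [293.2 221.3] [ 0.436 -0.045  0.02 ]
scene [234 210  26  29 500] [245.5 224.7] [ 0.431 -0.14   0.02 ]
scene [126 284  42  25 626] [146.4 297.5] [ 0.587 -0.326  0.02 ]
scene [350 284  34  34 549] [367.5 299.4] [0.654 0.058 0.02 ]
```

move_arm(
  commands=[
    [[-0.001, 0, 0.015, 0, 0, 0, 0], [0, 0, 0.008, 0, 0, 0, 0], [0, 0, 0.004, 0, 0, 0, 0], [0, 0, 0.004, 0, 0, 0, 0], [0, 0, 0.003, 0, 0, 0, 0], [0, 0, 0, 0, 0, 0, 0]],
  ],
)

```text
t: 19.85
eef_pos: [0.4316, -0.0534, 0.1057]
tool_rot: [-0.0, 0.707, 0.707, -0.0]
contact_force: [0.5, -0.0, -0.7]
gripper_width: 0.229
grasp_force: 59.1
```

move_arm(
  commands=[
    [[0, 0, 0.006, 0, 0, 0, 0], [0, 0, 0.007, 0, 0, 0, 0], [0, 0, 0.007, 0, 0, 0, 0], [0, 0, 0.005, 0, 0, 0, 0], [0, 0, 0.002, 0, 0, 0, 0], [0, 0, 0.002, 0, 0, 0, 0], [0, 0, 0, 0, 0, 0, 0]],
  ],
)

```text
t: 20.72
eef_pos: [0.4323, -0.0533, 0.0774]
tool_rot: [0.0, 0.707, 0.707, 0.0]
contact_force: [-1.1, -0.4, 5.3]
gripper_width: 0.228
grasp_force: 60.1
```

move_arm(
  commands=[
    [[0, 0, 0.002, 0, 0, 0, 0], [0, 0, 0, 0, 0, 0, 0]],
  ],
)

```text
t: 20.98
eef_pos: [0.4336, -0.0533, 0.0768]
tool_rot: [0.001, 0.707, 0.707, 0.001]
contact_force: [-2.3, -0.6, 20.2]
gripper_width: 0.235
grasp_force: 62.1
```

Bush C is blind too. I'll draw it in the same way.

move_arm(
  commands=[
    [[0, 0, -0.005, 0, 0, 0, 0], [0, 0, 0, -1, 0, 0, 0], [0, 0, 0, -1, 0, 0, 0], [0, 0.003, 0.0001, 0, 0, 0, 0], [0, 0.004, 0.0001, 0, 0, 0, 0], [0, 0.005, 0.0002, 0, 0, 0, 0], [0, 0.008, 0.0003, 0, 0, 0, 0], [0, 0.01, 0.0003, 0, 0, 0, 0], [0, 0.012, 0.0004, 0, 0, 0, 0], [0, 0.012, 0.0004, 0, 0, 0, 0], [0, 0.012, 0.0004, 0, 0, 0, 0], [0, 0.012, 0.0004, 0, 0, 0, 0], [0, 0.012, 0.0004, 0, 0, 0, 0], [0, 0.01, 0.0004, 0, 0, 0, 0], [0, 0, 0, 0, 0, 0, 0]],
  ],
)

```text
t: 22.85
eef_pos: [0.5329, -0.0533, 0.08]
tool_rot: [0.013, 0.707, 0.707, 0.013]
contact_force: [0.4, 0.3, -0.8]
gripper_width: 0.229
grasp_force: 59.2
```

```bash
python3 - <<'E'
from red import *
o=bot.get_obs();print(o["t"],o["eef_pos"],o["contact_force"],pose()[1][:,2].round(3))
look("d4")
E
```

```text
22.85 [ 0.53287191 -0.05325231  0.07998069] [ 0.37584413  0.29548839 -0.79999115] [ 0.036  0.    -0.999]
top [280 177  23  24 405] [291.  188.6] [0.646 0.056 0.02 ]
top [235 282  22  23 443] [245.4 292.9] [0.42  0.145 0.02 ]
scene [372 194  27  28 485] [385.  208.1] [0.427 0.148 0.02 ]
scene [233 210  27  29 493] [245.8 224.6] [ 0.431 -0.14   0.02 ]
scene [288 243  25  29 574] [299.8 258.3] [ 0.538 -0.046  0.02 ]
scene [124 284  43  25 612] [146.  297.7] [ 0.588 -0.327  0.02 ]
scene [350 284  34  34 683] [367.1 300.4] [0.655 0.057 0.02 ]
```

move_arm(
  commands=[
    [[0, 0.005, 0.0002, 0, 0, 0, 0], [0, 0.008, 0.0003, 0, 0, 0, 0], [0, 0.012, 0.0004, 0, 0, 0, 0], [0, 0.012, 0.0004, 0, 0, 0, 0], [0, 0.012, 0.0004, 0, 0, 0, 0], [0, 0.012, 0.0004, 0, 0, 0, 0], [0, 0.012, 0.0004, 0, 0, 0, 0], [0, 0.012, 0.0004, 0, 0, 0, 0], [0, 0.012, 0.0004, 0, 0, 0, 0], [0, 0.012, 0.0004, 0, 0, 0, 0], [0, 0.009, 0.0004, 0, 0, 0, 0], [0, 0.005, 0.0003, 0, 0, 0, 0], [0, 0, 0, 0, 0, 0, 0], [0, -0.002, 0, 1, 0, 0, 0], [0, 0, 0, 1, 0, 0, 0], [0, 0, -0.005, 0, 0, 0, 0], [0, 0, -0.02, 0, 0, 0, 0], [0, 0, -0.03, 0, 0, 0, 0], [0, 0, -0.03, 0, 0, 0, 0], [0, 0, -0.01, 0, 0, 0, 0]],
  ],
)

```text
t: 25.45
eef_pos: [0.6542, -0.0533, 0.1783]
tool_rot: [0.002, 0.707, 0.707, 0.002]
contact_force: [-0.2, 1.2, -1.1]
gripper_width: 0.231
grasp_force: 59.1
```

```bash
python3 - <<'E'
from red import *
o=bot.get_obs();print(o["t"],o["eef_pos"],o["contact_force"],pose()[1][:,2].round(3))
look("d5")
E
```

```text
25.45 [ 0.65424659 -0.05331411  0.17825609] [-0.22348895  1.18412    -1.07459965] [ 0.005 -0.    -1.   ]
top [280 177  23  24 408] [291.1 188.6] [0.646 0.056 0.02 ]
top [328 179  13  22 201] [333.6 190.6] [ 0.644 -0.035  0.02 ]
top [235 282  22  23 442] [245.5 292.7] [0.421 0.145 0.02 ]
scene [372 194  27  28 485] [385.2 207.9] [0.427 0.149 0.02 ]
scene [234 210  26  29 489] [245.8 224.9] [ 0.431 -0.14   0.02 ]
scene [123 284  45  25 545] [144.1 298.1] [ 0.588 -0.33   0.02 ]
scene [350 284  34  34 692] [367.1 300.4] [0.656 0.057 0.02 ]
scene [296 291  28  33 706] [309.4 308.2] [ 0.656 -0.046  0.02 ]
```

move_arm(
  commands=[
    [[0.0377, -0.0176, 0, 0, 0, 0, 0], [0.0377, -0.0176, 0, 0, 0, 0, 0], [0.0377, -0.0176, 0, 0, 0, 0, 0], [0.0377, -0.0176, 0, 0, 0, 0, 0], [0.0377, -0.0176, 0, 0, 0, 0, 0], [0.0377, -0.0176, 0, 0, 0, 0, 0], [0.0377, -0.0176, 0, 0, 0, 0, 0], [0.0377, -0.0176, 0, 0, 0, 0, 0], [0.0377, -0.0176, 0, 0, 0, 0, 0], [0.0377, -0.0176, 0, 0, 0, 0, 0], [0, 0, 0, 0, 0, 0, 0], [0, 0, 0, 0, 0, 0, 0], [0, 0, 0, 0, 0, 0, 0], [0, 0, 0, 0, 0, 0, 0]],
  ],
)

```text
t: 27.3
eef_pos: [0.4776, 0.3224, 0.1744]
tool_rot: [0.0, 0.708, 0.706, -0.0]
contact_force: [-0.0, -0.2, -1.7]
gripper_width: 0.235
grasp_force: 59.1
```

```bash
python3 - <<'E'
from plan import *
o=bot.get_obs();p=o["eef_pos"];print(o["t"],p,o["contact_force"],pose()[1].round(4).tolist())
a=imaging.read_camera("scene");b=imaging.read_camera("top")
A=cv2.resize(a[74:234,442:542,::-1],(400,640),interpolation=2)[:600];B=cv2.resize(b[198:318,101:201,::-1],(400,480),interpolation=2)
o=np.zeros((600,800,3),np.uint8);o[:,:400]=A;o[:480,400:]=B;cv2.imwrite("pics/s7.png",o)
# shift of probe vs same-pose picture s5 by template matching of the pin region
r=cv2.imread("pics/s5.png")
for n,(x,y,w,h) in{"scene":(160,330,100,120),"top":(540,215,70,65)}.items():
    T=r[y:y+h,x:x+w];S=o[y-30:y+h+30,x-30:x+w+30]
    m=cv2.matchTemplate(S,T,cv2.TM_CCOEFF_NORMED);_,v,_,l=cv2.minMaxLoc(m);print(n,v,(np.array(l)-30)/4)
E
```

```text
27.3 [0.47761683 0.32243663 0.17444048] [-0.00962407 -0.20102792 -1.65973772] [[0.0027, 1.0, -0.0002], [1.0, -0.0027, -0.0006], [-0.0006, -0.0002, -1.0]]
scene 0.9949865341186523 [ 0.   -0.75]
top 0.9775254130363464 [0.   0.25]
```

move_arm(
  commands=[
    [[0.0007, 0.0007, 0.02, 0, 0, 0, 0], [0, 0, 0.015, 0, 0, 0, 0], [0, 0, 0.006, 0, 0, 0, 0], [0, 0, 0.006, 0, 0, 0, 0], [0, 0, 0.006, 0, 0, 0, 0], [0, 0, 0, 0, 0, 0, 0]],
  ],
)

```text
t: 28.15
eef_pos: [0.4776, 0.3242, 0.1213]
tool_rot: [-0.0, 0.707, 0.707, -0.0]
contact_force: [0.8, -0.2, -0.7]
gripper_width: 0.23
grasp_force: 59.1
```

Nose is about 13 mm into the hole with no contact force, so I'll continue down.

move_arm(
  commands=[
    [[0, 0, 0.008, 0, 0, 0, 0], [0, 0, 0.01, 0, 0, 0, 0], [0, 0, 0.01, 0, 0, 0, 0], [0, 0, 0.008, 0, 0, 0, 0], [0, 0, 0.006, 0, 0, 0, 0], [0, 0, 0.003, 0, 0, 0, 0], [0, 0, 0, 0, 0, 0, 0]],
  ],
)

```text
t: 29.02
eef_pos: [0.4777, 0.3243, 0.0766]
tool_rot: [-0.0, 0.707, 0.707, -0.0]
contact_force: [-0.1, -0.4, -1.7]
gripper_width: 0.23
grasp_force: 59.1
```

move_arm(
  commands=[
    [[0, 0, 0.001, 0, 0, 0, 0], [0, 0, 0.001, 0, 0, 0, 0], [0, 0, 0, 0, 0, 0, 0.03], [0, 0, 0, 0, 0, 0, 0.06], [0, 0, 0, 0, 0, 0, 0.0854], [0, 0, 0, 0, 0, 0, 0.0854], [0, 0, 0, 0, 0, 0, 0.0854], [0, 0, 0, 0, 0, 0, 0.0854], [0, 0, -0.01, 0, 0, 0, 0.0854], [0, 0, -0.03, 0, 0, 0, 0.0854], [0, 0, -0.05, 0, 0, 0, 0.0854], [0, 0, -0.06, 0, 0, 0, 0.0854], [0, 0, 0, 0, 0, 0, 0.0854], [0, 0, 0, 0, 0, 0, 0.0854]],
  ],
)

```text
t: 30.78
eef_pos: [0.4776, 0.3241, 0.2249]
tool_rot: [0.0, 0.707, 0.707, 0.0]
contact_force: [0.9, -0.9, -0.3]
gripper_width: 0.998
grasp_force: 0.0
```

```bash
python3 - <<'E'
from red import *
o=bot.get_obs();print(o["t"],o["eef_pos"],o["contact_force"])
look("end")
s=cv2.imread("pics/end_scene.png")[150:350,220:560];t=cv2.imread("pics/end_top.png")[140:310,80:400]
cv2.imwrite("pics/end.png",np.vstack([cv2.resize(s,(560,330)),cv2.resize(t,(560,270))]))
E
```

```text
30.775 [0.47762552 0.32405047 0.2248807 ] [ 0.85722788 -0.93484017 -0.25162313]
top [280 177  23  24 407] [291.1 188.7] [0.646 0.056 0.02 ]
top [329 180  21  21 410] [338.8 189.8] [ 0.646 -0.047  0.02 ]
top [234 282  23  23 445] [245.1 293. ] [0.42  0.146 0.02 ]
top [368 283  26  26 430] [380.8 295.1] [ 0.424 -0.14   0.02 ]
scene [372 194  26  28 479] [385.  208.2] [0.428 0.148 0.02 ]
scene [233 210  27  28 507] [245.9 224.4] [ 0.43 -0.14  0.02]
scene [124 285  43  24 622] [146.3 297.5] [ 0.587 -0.326  0.02 ]
scene [350 284  34  34 687] [367.  300.3] [0.655 0.057 0.02 ]
scene [296 291  28  32 551] [309.4 306.9] [ 0.653 -0.045  0.02 ]
```

View pics/end.png

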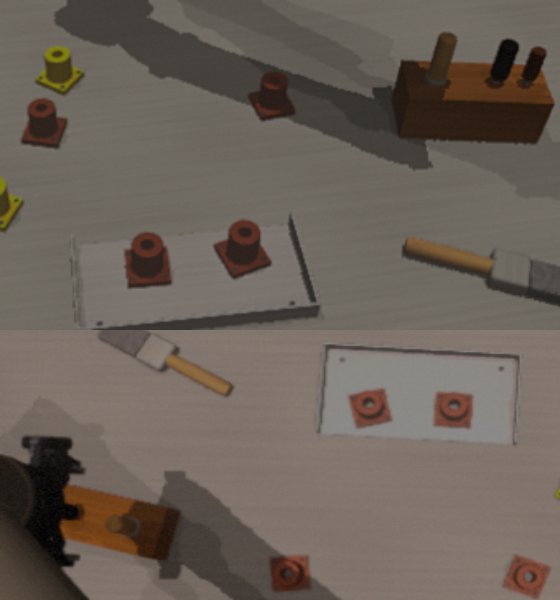

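Both blind bushes stand fully inside the tray, at about (291,189) and (339,190) px in the top view. The two through bushes are where they started, and the probe stands in its hole with the gripper clear.

```bash
python3 -c "
from station import bot
print(bot.hand_in())"
```

```text
the job is handed in; nothing more can be done
None
```

I handed the job in at about 31 s; no verdict came back. The last pictures show the two blind bushes (the middle pair in the row) upright and fully inside the tray, the outer two at their start positions, and the probe back in its hole. I took the −y end bush as through without probing it, because the judging text names only two plugs.

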